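# Refit the filler plug of a hydraulic hand pump

## Task

Put the winged filler plug back into the filler neck of the hydraulic hand pump: let it drop into the start of the thread (turning it backward finds it), then screw it down until its flange is fully home on the rim. Go by feel and never force or cross-thread it, and do not disturb the other things on the table.

Things in the scene. Friction and masses are not known exactly. Their poses are not given: they have to be found in the camera images.
- pump: Hydraulic hand pump, fixed: red tank 120 (x) x 300 (y) x 66 mm, from 60 mm on the -y side to 240 mm on the +y side of its origin, with a dark block to 116 mm high at the +y end and a lever bar (to 85 mm high) along its +x edge. Origin on the table under the axis of its steel filler neck (56 mm across, upright).
- neck (a point): Centre of the neck's mouth, on its flat rim, 100 mm above the table; z up. Bore 44 mm, narrowing to 31 mm inside. Coarse 3-start right-hand thread inside, its starts 120 deg apart at an unknown turn (not given by any pose): the plug drops into it by turning back, at most 105 deg. Lead 21.6 mm a turn (0.06 mm per degree).
- plug: Loose aluminium filler plug, about 0.12 kg, 59 mm tall, standing upright on its foot. Origin at the foot's centre, z up. Stem 28 mm across with a chamfered foot; three thread lugs 12 to 16 mm above the foot, 41 mm across; flange 52 mm across, 27 to 33 mm up; on it a flat wing to grip, 46 mm along x, 12 mm thick (y), 33 to 59 mm up.
- seat (a point): Centre of the flange's underside, 27 mm above the foot. Height over the rim: 6.5 to 11 mm while the lugs ride on ramps or stops (backward, anticlockwise from above, rises); 2.9 to 4.2 mm once dropped into a start (20 deg of play, then a stop ends the back turn); 0 when home, 48 to 70 deg forward of that; a stop 20 deg later. Turns freely otherwise (0.05 N m); forward on a ramp jams on a stop.
- oil: Bystander: black oil bottle, 60 mm across, 170 mm tall; origin under its centre.
- carton: Bystander: cardboard screw carton 70 x 100 x 55 mm; origin under its centre.
- carton2: Bystander: white carton 60 x 80 x 50 mm; origin under its centre.
- bung: Bystander: round black transport bung without wing or lugs, 48 mm across, 34 mm tall; origin under its centre.
- spanner: Bystander: steel spanner 200 mm long, lying flat along its x; origin under its middle.
- tin: Bystander: grey tin, 70 mm across, 110 mm tall; origin under its centre.
Not all that is in view belongs to the job. Leave any purple look-alike of the plug alone.

How it is judged:
By the outcome, as a careful person would: the job done as asked, in the order asked, and still so for the second after the job is handed in, with the robot touching nothing.
It also fails if it takes over 72 s, if anything falls off the work surface, if the arm or the gripper's body presses on something with over 40 N, if the wrist force passes 120 N, or if a joint passes its speed limit or range.

## Robot

A 6-joint arm with a two-finger parallel gripper is mounted at the origin on the work surface. World frame = base frame: x ahead of the robot, y to its left, z up, the work surface at z = 0. Lengths are in m, angles in rad, forces in N, time in s.
With the tool pointing down it reaches from about 0.4 to 0.825 m from the base axis. Payload 7 kg.
Tool frame: the origin (TCP) lies midway between the tips of the shut fingers; the grasp point (between the pads) lies arm.hold_point_z behind it (arm.hold_point_z is the distance from the TCP to the grasp point, in m); z points along the fingers, y is the line along which they close (so a half turn about z gives the same grasp; the last joint's range is limited). The gripper opens to 88 mm and grips with 3 to 60 N. Pads are 19 mm wide; open, the fingers measure 130 mm over their backs; the gripper's body (78 mm by 193 mm) begins 47 mm behind the grasp point.
Start: joints at [1.519, 0.359, 0.012, 0, -1.224, -0.288], TCP at [0.225, 0.636, 0.227] pointing down, gripper open.
Joint ranges: [-3.07, 3.07], [-1.43, 2.12], [-1.02, 1.25], [-3.03, 1.67], [-3.05, -0], [-3.03, 3.03]. Speed limits (rad/s): [2.39, 2.39, 3.01, 3.14, 3.14, 3.14].

## Interface

Orientations are given as [roll, pitch, yaw] about the fixed x, y, z axes, in that order (R = Rz(yaw) Ry(pitch) Rx(roll)).
In Python, from station import arm gives the robot as it stands.
- The arm moves only by the shell command python3 -m crank 'ROWS' [OPENING] [FORCE]. ROWS is JSON, a list that holds one entry, the list of rows, each a list of 4 numbers: the shift along the tool's x, y, z in units of 25 mm (1.0 is 25 mm), then the turn about the tool's z in units of 5 degrees (1.0 is 5 degrees). A call has 1 to 12 rows; each row is the pose to reach, as a shift and turn from the pose commanded when the call began, along the tool's axes at that moment; what a row does not reach only later rows make up. A row lasts 1/8 s, in which the tool goes at most 62.5 mm and 10.7 degrees, less where a joint would pass 70% of its speed; a pose out of reach is approached as far as the arm can. A call with a gripper value outside its range is refused whole. OPENING is the closure, from 0 (fully open) to 1 (shut), set as the call begins (- or left out, the last holds). The fingers move at their own pace and stop on an object; FORCE is the grip in N (left out, the last holds). Time passes only in rows, so rows that repeat a pose let the fingers close. It gives the time, the measured TCP pose, the force, the opening and the grip force at its end, in the units of the state.
- arm.get_state(): the state, without advancing time (a new reading comes with each control period).
- arm.grab_frame(name): name is "side" or "top" or "wrist"; returns (picture, depth): 480x640x3 uint8, red, green, blue; 480x640 float32, m along the optical axis (not along the pixel's ray), 0 where there is no reading.
- arm.get_calibration(name): a dict with "mtx" (3x3 intrinsics, pixels), "R" (3x3) and "t" (3): a world point X has camera coordinates R X + t; the wrist camera has in their place "mount" (4x4, takes a point from camera to tool coordinates, whose origin is the TCP and whose axes are the flange's). Camera axes: x right, y down, z forward; pixel columns grow to the right and rows downward; lengths in m; the calibration is good to about 2 mm. A picture is of the moment at which its call begins: read the wrist's pose just before it. get_calibration takes no time and is no camera call.
- arm.job_done(): hands the job in; it is judged then, once.
Trained networks look in the newest picture that a camera, given by its name, has taken for a name from the list of things; names that differ only in an ending like _2 or _b are one class to them, and where a whole thing is asked for, a point or a joint stands for the part that bears it (a point fixed in the world has none). Each returns a list of dicts, best first, with "score" (0 to 1); they miss things now and then, are a little off and sometimes report something else, mostly with a low value. They report only what shows in the picture. A call takes as long as a camera call. They do not tell look-alikes from the thing itself.
- arm.recognise(thing, camera): "extent" ([left, top, width, height] in pixels, round what is visible of it).
- arm.trace(thing, camera): "mask" (480x640 bool, what is visible of it) and "extent" ([left, top, width, height] in pixels, round what is visible of it).
The state is a dict: "t": time; "q": joint angles; "qd": joint speeds; "joint_efforts": joint torques, N m; "eef_pos": TCP position; "ee_rot": TCP orientation; "force": force on the tool from outside, world axes, zero at the start; "moment": the same for the moment, N m; "width": finger opening in m; "gripper_force": force on a finger pad.
Only numpy, scipy, OpenCV 4.12 (cv2) and the standard library are available. Lean on these libraries where they do the work, as an engineer would, in place of code of your own. Each camera call takes 0.05 s, during which the arm holds its last target. There are 200 camera calls.

## Working session

There is one attempt and no reset: what is moved stays moved. The work goes in short steps, Python scripts to look and compute and a shell command to move; the robot and the scene stay as the last step left them, time stands still between calls to the robot, and variables do not carry over. Pictures are saved under pics/ and viewed, at most 10 in all, crops included, and the job is handed in when it is done.

```bash
mkdir -p pics; ls; python3 - <<'E'
from station import arm
import cv2,numpy as np
s=arm.get_state();print(s,arm.hold_point_z)
ims=[]
for c in("top","side"):
    p,d=arm.grab_frame(c);np.savez(f"{c}.npz",p=p,d=d)
    for th in("plug","pump","bung"):
        for r in arm.recognise(th,c)[:4]:print(c,th,r)
    k=arm.get_calibration(c);print(k)
    cv2.imwrite(f"pics/{c}.png",p[:,:,::-1])
print(arm.get_calibration("wrist"))
E
```

```text
pics
{'t': 0.0, 'q': array([ 1.51910404e+00,  3.59412191e-01,  1.10381355e-02, -3.81271209e-04,
       -1.22408932e+00, -2.88142944e-01]), 'qd': array([-0.00248344,  0.00080491,  0.00131945,  0.00066236,  0.00041911,
       -0.00147572]), 'joint_efforts': array([ 7.02877533e-04, -5.82715344e+01,  2.93062645e+01,  6.99704692e+00,
        6.97860582e-03, -1.33429407e-04]), 'eef_pos': array([0.22482257, 0.63592613, 0.22559169]), 'ee_rot': array([ 3.13989247e+00, -1.30140805e-04, -3.39964973e-01]), 'force': array([ 0.59507312,  0.1769541 , -0.57411313]), 'moment': array([-0.08248417,  0.02464533,  0.00437402]), 'gripper_force': 0.0, 'width': 0.08759090846461182} 0.0188
top plug {'extent': [321.2, 242.1, 27.2, 34.1], 'score': 0.95}
top plug {'extent': [444.8, 282.9, 30.4, 32.2], 'score': 0.94}
top plug {'extent': [298.7, 292.8, 30.9, 28.5], 'score': 0.77}
top plug {'extent': [375.4, 265.8, 29.8, 27.6], 'score': 0.74}
top pump {'extent': [62.6, 205.9, 203.9, 72.7], 'score': 0.61}
top bung {'extent': [331.2, 355.0, 24.1, 28.5], 'score': 0.88}
top bung {'extent': [63.9, 206.2, 201.1, 74.0], 
[... 1010 characters left out ...]
871263 , -0.15991035,  0.00321799],
       [-0.08385331, -0.53454971, -0.84096684],
       [ 0.13619948,  0.82987064, -0.54107709]]), 't': array([-0.59919013,  0.05503495,  1.12068877])}
{'mtx': array([[399.40720229,   0.        , 320.4953247 ],
       [  0.        , 399.40720229, 239.82729691],
       [  0.        ,   0.        ,   1.        ]]), 'mount': array([[-6.09866504e-05, -9.64088062e-01, -2.65582764e-01,
         7.24435916e-02],
       [ 9.99999985e-01, -1.49443861e-05, -1.75383917e-04,
         5.59298448e-04],
       [ 1.65116569e-04, -2.65582770e-01,  9.64088048e-01,
        -1.58084104e-01],
       [ 0.00000000e+00,  0.00000000e+00,  0.00000000e+00,
         1.00000000e+00]])}
```

View pics/top.png

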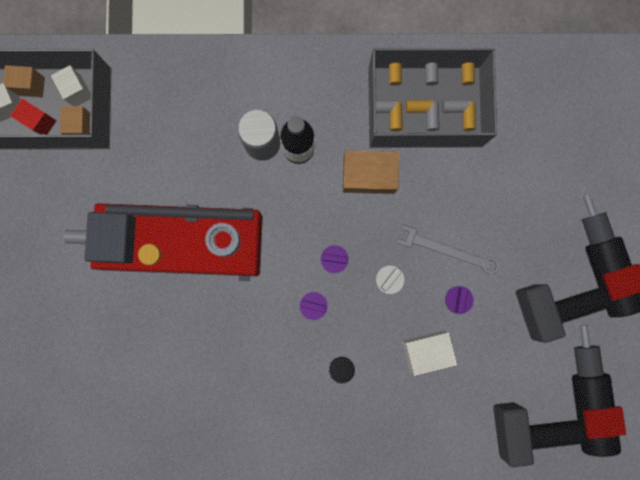

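```bash
python3 - <<'E'
import numpy as np,cv2
z=np.load("top.npz");p=z["p"];c=p[225:395,270:490]
cv2.imwrite("pics/topc.png",cv2.resize(c,None,fx=3.5,fy=3.5,interpolation=cv2.INTER_CUBIC)[:,:,::-1])
E
```

```text
(no output)
```

View pics/topc.png

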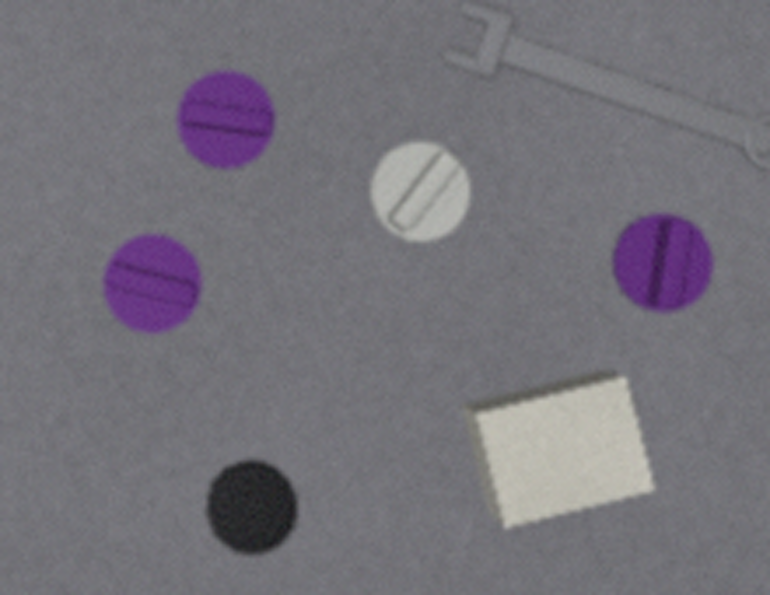

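The top view shows these candidates for the plug: purple look-alikes at (334,259), (313,306) and (459,300), the black bung at (342,370), the white carton at (430,354), and a single aluminium winged plug at (390,280). The crop confirms that the plug at (390,280) is bare metal with a wing, so I choose it. The neck mouth is at about (222,239).

```bash
cat > h.py <<'E'
import numpy as np,cv2
from station import arm
def world(cam,d,st=None):
    k=arm.get_calibration(cam);K=k["mtx"];v,u=np.mgrid[:480,:640]
    P=np.stack([(u-K[0,2])/K[0,0]*d,(v-K[1,2])/K[1,1]*d,d],-1)
    if cam=="wrist":
        from scipy.spatial.transform import Rotation as R
        P=P@k["mount"][:3,:3].T+k["mount"][:3,3]
        return P@R.from_euler("xyz",st["ee_rot"]).as_matrix().T+st["eef_pos"]
    return (P-k["t"])@k["R"]
def circ(xy):  # least-squares min circle
    (c,r)=cv2.minEnclosingCircle((xy*1000).astype(np.float32));return np.array(c),r
def rect(xy):
    return cv2.minAreaRect((xy*1000).astype(np.float32))
def report(W,d,c,zlo,zhi,rad):
    m=(d>0)&(abs(W[...,2]-(zlo+zhi)/2)<(zhi-zlo)/2)&(np.hypot(W[...,0]-c[0],W[...,1]-c[1])<rad)
    X=W[m];return X
E
python3 - <<'E'
from h import *
z=np.load("top.npz");d=z["d"];W=world("top",d)
p0=W[280,390];n0=W[239,222+13];print(p0,n0)
for nm,c,lo,hi,r in(("neck",W[239,222],.093,.107,.045),("flange",p0,.025,.041,.04),("wing",p0,.048,.066,.04)):
    X=report(W,d,c,lo,hi,r);print(nm,len(X),X.mean(0)*1000,np.median(X[:,2]),circ(X[:,:2]),rect(X[:,:2]))
E
```

```text
[ 0.51286557 -0.23887199  0.06047085] [0.58528202 0.03438985 0.09703072]
neck 424 [584.92649076  57.71408766  98.28529721] 0.0985910749078043 (array([585.14611816,  57.68539429]), 28.628705978393555) ((584.359619140625, 57.7042236328125), (57.250465393066406, 54.30537796020508), 88.84113311767578)
flange 440 [ 514.16379547 -240.43466975   32.42856389] 0.03244008944246239 (array([ 514.01776123, -241.85154724]), 26.251543045043945) ((514.2249145507812, -241.67539978027344), (50.5164680480957, 49.8519287109375), 89.54707336425781)
wing 183 [ 514.48918581 -241.40405188   57.67007679] 0.05793184459860298 (array([ 514.78717041, -241.54785156]), 23.317838668823242) ((514.3984375, -242.04876708984375), (12.546407699584961, 46.144859313964844), 52.17543411254883)
```

```bash
cat >> h.py <<'E'
def to(x,y,z,yawdeg):
    from scipy.spatial.transform import Rotation as R
    s=arm.get_state();Rm=R.from_euler("xyz",s["ee_rot"]);d=Rm.inv().apply(np.array([x,y,z])-s["eef_pos"])/.025
    dy=-(yawdeg-np.degrees(s["ee_rot"][2])+180)%360
    dy=(dy+0)if dy<=180 else dy-360
    turn=((np.degrees(s["ee_rot"][2])-yawdeg+180)%360-180)/5
    print("t",s["t"],"units",d.round(2),"turn",turn.round(2),"tcp",s["eef_pos"].round(4),"yaw",np.degrees(s["ee_rot"]).round(2),"F",s["force"].round(1))
E
python3 -m crank '[[[1.8,1.4,0,0],[3.6,2.8,0,0],[5.4,4.2,0,0.4],[7.2,5.7,0,0.8],[9,7.1,0,1.2],[10.8,8.5,0,1.6],[12.6,9.9,0,2],[14.4,11.3,0,2.4],[16.2,12.8,0,2.8],[17.1,15,0,3.2],[18,17.2,0,3.6],[18.8,19.4,0.5,3.6]]]' 0.5 20
python3 -c "
from h import *
to(.5143,-.2418,.15,-37.8)"
```

```text
t: 1.9
eef_pos: [0.507, 0.0208, 0.215]
ee_rot: [-3.139, -0.002, -0.654]
force: [0.9, -0.7, -0.5]
width: 0.0441
gripper_force: 0.0
t 1.9 units [6.62 8.16 2.59] turn 0.06 tcp [0.507  0.0208 0.215 ] yaw [-1.7988e+02 -9.0000e-02 -3.7480e+01] F [ 0.9 -0.7 -0.5]
```

```bash

python3 -m crank '[[[1.3,1.6,0.5,0],[2.6,3.2,1,0],[4,4.9,1.5,0],[5.3,6.5,2,0],[6.6,8.2,2.6,0],[6.6,8.2,2.6,0],[6.6,8.2,2.6,0]]]'
python3 - <<'E'
from h import *
s=arm.get_state();p,d=arm.grab_frame("wrist");W=world("wrist",d,s)
cv2.imwrite("pics/w1.png",p[:,:,::-1]);c=[.5143,-.2418]
for nm,lo,hi in(("flange",.026,.04),("wing",.05,.066)):
    X=report(W,d,c,lo,hi,.04)
    if len(X):print(nm,len(X),np.median(X[:,2]),circ(X[:,:2]),rect(X[:,:2]))
to(.5143,-.2418,.036,-37.8)
E
```

```text
t: 2.78
eef_pos: [0.5126, -0.2408, 0.149]
ee_rot: [3.141, 0.0, -0.655]
force: [-0.3, 1.4, -0.5]
width: 0.0437
gripper_force: 0.0
flange 2974 0.03273042466374396 (array([ 515.74914551, -243.11732483]), 26.108421325683594) ((516.2700805664062, -243.49044799804688), (51.26512145996094, 50.70066833496094), 52.20798110961914)
wing 1275 0.05855040923153082 (array([ 516.33044434, -243.06044006]), 23.05862045288086) ((516.0153198242188, -243.3656768798828), (11.981379508972168, 45.48931121826172), 51.30992889404297)
t 2.825 units [0.08 0.01 4.53] turn 0.07 tcp [ 0.5129 -0.2403  0.1494] yaw [-1.7999e+02 -2.0000e-02 -3.7460e+01] F [-0.3  1.   0.2]
```

View pics/w1.png

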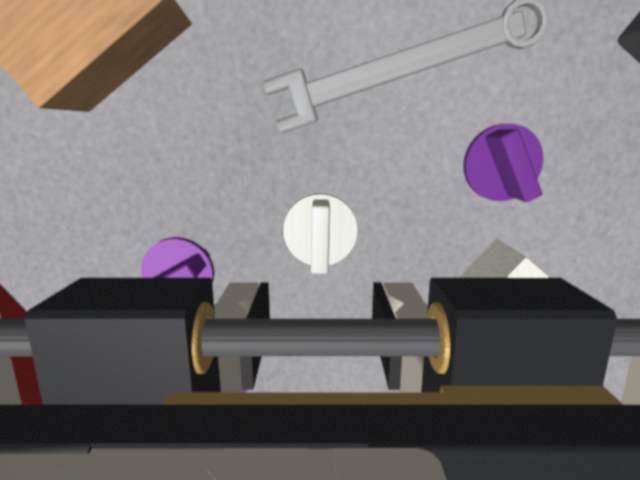

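The wrist view shows the aluminium plug at (320,232), centred between the half-closed fingers with its wing along tool x. The purple plugs at (178,270) and (505,162) are clear of the fingers.

```bash

python3 -c "
from h import *
to(.5157,-.243,.037,-38.5)"
python3 -m crank '[[[0.16,0,1.2,0.2],[0.16,0,2.4,0.2],[0.16,0,3.2,0.2],[0.16,0,3.9,0.2],[0.16,0,4.3,0.2],[0.16,0,4.45,0.2],[0.16,0,4.45,0.2]]]'
python3 -c "
from h import *
to(.5157,-.243,.037,-38.5)"
```

```text
t 2.825 units [0.15 0.02 4.49] turn 0.21 tcp [ 0.5129 -0.2403  0.1494] yaw [-1.7999e+02 -2.0000e-02 -3.7460e+01] F [-0.3  1.   0.2]
t: 3.7
eef_pos: [0.5163, -0.2428, 0.0383]
ee_rot: [-3.141, -0.001, -0.671]
force: [-0.5, -0.8, 0.4]
width: 0.0441
gripper_force: 0.0
t 3.7 units [-0.01  0.02  0.05] turn 0.01 tcp [ 0.5163 -0.2428  0.0383] yaw [-1.7999e+02 -3.0000e-02 -3.8430e+01] F [-0.5 -0.8  0.4]
```

```bash

python3 -m crank '[[[0,0,0.04,0],[0,0,0.04,0],[0,0,0.04,0],[0,0,0.04,0],[0,0,0.04,0],[0,0,0.04,0],[0,0,0.04,0]]]' 1 30
python3 -m crank '[[[0,0,-0.5,0],[0,0,-1.5,0],[0,0,-3,0],[0,0,-4.5,0],[0,0,-5.5,0],[0,0,-6,0],[0,0,-6,0],[0,0,-6,0]]]'
python3 - <<'E'
from h import *
s=arm.get_state();p,d=arm.grab_frame("wrist");W=world("wrist",d,s)
cv2.imwrite("pics/w2.png",p[:,:,::-1])
zz=s["eef_pos"][2]
for lo,hi in((-.012,.004),(.012,.03)):
    X=report(W,d,s["eef_pos"],zz+lo,zz+hi,.032)
    if len(X)>5:print(len(X),np.median(X[:,2])-zz,circ(X[:,:2]),rect(X[:,:2]))
to(.5849,.0577,.187,-38.5)
E
```

```text
t: 4.58
eef_pos: [0.516, -0.2431, 0.0369]
ee_rot: [3.142, -0.0, -0.671]
force: [-1.0, -0.1, 2.3]
width: 0.012
gripper_force: 30.0
t: 5.58
eef_pos: [0.5152, -0.2428, 0.1856]
ee_rot: [3.141, 0.002, -0.672]
force: [-0.1, 0.1, -1.9]
width: 0.0117
gripper_force: 30.0
2513 -0.004303912969827184 (array([ 523.19244385, -249.48278809]), 23.582496643066406) ((527.59228515625, -253.12551879882812), (47.155029296875, 19.3331298828125), 50.37740707397461)
3398 0.02144105112055536 (array([ 514.94549561, -243.40304565]), 23.331539154052734) ((518.0029907226562, -241.04296875), (30.3884220123291, 46.19135665893555), 35.04918670654297)
t 5.625 units [ -5.3  -11.15  -0.06] turn 0.0 tcp [ 0.5152 -0.2428  0.1855] yaw [ 1.7995e+02  1.2000e-01 -3.8480e+01] F [ 0.3  0.1 -0.5]
```

View pics/w2.png

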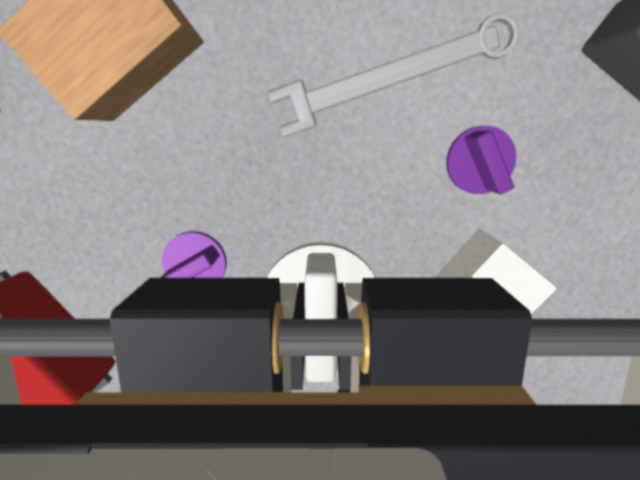

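The plug is held, with its wing at (320,320) between the pads and its flange visible at (320,265). I'll move to view the neck with the wrist camera before fitting the plug.

```bash

python3 -m crank '[[[-0.9,-1.4,-0.4,0],[-2,-3.1,-0.8,0],[-3.3,-5,-1.4,0],[-4.5,-7,-1.4,0],[-5.7,-8.8,-1.4,0],[-6.7,-10.3,-1.4,0],[-7.3,-11.2,-1.4,0],[-7.3,-11.2,-1.4,0],[-7.3,-11.2,-1.4,0],[-7.3,-11.2,-1.4,0]]]'
python3 - <<'E'
from h import *
s=arm.get_state();p,d=arm.grab_frame("wrist");W=world("wrist",d,s)
cv2.imwrite("pics/w3.png",p[:,:,::-1])
X=report(W,d,[.5849,.0577],.094,.108,.04)
print(len(X),np.median(X[:,2]),circ(X[:,:2]),rect(X[:,:2]))
to(.5849,.0577,.15,-38.5)
E
```

```text
t: 6.88
eef_pos: [0.547, 0.0888, 0.2215]
ee_rot: [3.141, 0.0, -0.672]
force: [0.3, -0.1, -1.2]
width: 0.0119
gripper_force: 30.0
2453 0.09971802553800202 (array([586.29797363,  56.61408615]), 28.369234085083008) ((586.302978515625, 56.550132751464844), (56.029056549072266, 56.09988021850586), 16.89154815673828)
t 6.925 units [1.96 0.03 2.87] turn -0.01 tcp [0.5471 0.0888 0.2217] yaw [ 1.7998e+02  1.0000e-02 -3.8530e+01] F [ 0.9  0.5 -1.4]
```

View pics/w3.png

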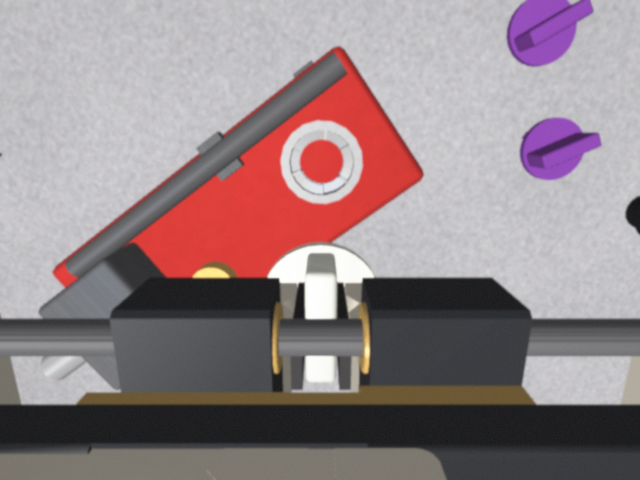

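The neck mouth is seen clearly at (321,161), fitted at (586.3, 56.6) mm. The plug-to-neck vector agrees between the two cameras, and the plug is still square in the grip.

```bash

python3 -m crank '[[[0.7,0,0,0],[1.5,0.03,0.2,0],[2.04,0.03,1,0],[2.04,0.03,2,0],[2.04,0.03,2.7,0],[2.04,0.03,2.94,0],[2.04,0.03,2.94,0],[2.04,0.03,2.94,0]]]'
python3 -c "
from h import *
to(.5864,.0566,.124,-38.5)"
```

```text
t: 7.92
eef_pos: [0.5873, 0.0573, 0.1491]
ee_rot: [-3.141, -0.001, -0.671]
force: [1.3, 0.8, -0.2]
width: 0.0113
gripper_force: 30.0
t 7.925 units [-0.01  0.05  1.  ] turn 0.01 tcp [0.5873 0.0573 0.1491] yaw [-1.7995e+02 -5.0000e-02 -3.8470e+01] F [ 1.3  0.8 -0.2]
```

```bash

python3 -m crank '[[[0,0.03,0.25,0],[0,0.03,0.5,0],[0,0.03,0.75,0],[0,0.03,0.9,0],[0,0.03,1,0],[0,0.03,1,0],[0,0.03,1,0]]]'
python3 -c "
from h import *
to(.5864,.0566,.120,-38.5)"
python3 -m crank '[[[0,0,0.04,0],[0,0,0.08,0],[0,0,0.12,0],[0,0,0.12,0]]]'
python3 -c "
from h import *
to(.5864,.0566,.120,-38.5)"
```

```text
t: 8.8
eef_pos: [0.5863, 0.0569, 0.1235]
ee_rot: [-3.141, -0.0, -0.671]
force: [0.2, 0.8, -1.0]
width: 0.0117
gripper_force: 30.0
t 8.8 units [0.01 0.01 0.14] turn 0.01 tcp [0.5863 0.0569 0.1235] yaw [-1.7998e+02 -1.0000e-02 -3.8470e+01] F [ 0.2  0.8 -1. ]
t: 9.3
eef_pos: [0.5864, 0.0568, 0.1212]
ee_rot: [-3.141, -0.001, -0.671]
force: [-2.4, -0.2, 6.6]
width: 0.012
gripper_force: 30.0
t 9.3 units [0.01 0.01 0.05] turn 0.01 tcp [0.5864 0.0568 0.1212] yaw [-1.7997e+02 -4.0000e-02 -3.8450e+01] F [-2.4 -0.2  6.6]
```

```bash
cat > st.py <<'E'
from h import *
s=arm.get_state();e=s["eef_pos"]*1000
print("t%.2f"%s["t"],"xyz",e.round(1),"seat %.1f"%(e[2]-109.9),"yaw %.1f"%np.degrees(s["ee_rot"][2]),"F",s["force"].round(1),"M",s["moment"].round(2),"q6 %.0f"%np.degrees(s["q"][5]),"w %.4f"%s["width"])
E
python3 st.py
python3 -m crank '[[[0,0,0.02,-1],[0,0,0.04,-2],[0,0,0.06,-3],[0,0,0.06,-3]]]' >/dev/null; python3 st.py
python3 -m crank '[[[0,0,0.0,-1],[0,0,0.0,-2],[0,0,0.0,-3],[0,0,0,-3]]]' >/dev/null; python3 st.py
```

```text
t9.30 xyz [586.4  56.8 121.2] seat 11.3 yaw -38.4 F [-2.4 -0.2  6.6] M [ 0.14  1.01 -0.02] q6 27 w 0.0120
t9.80 xyz [586.1  56.8 118.7] seat 8.8 yaw -23.5 F [ 0.2  0.3 -0.8] M [-0.04 -0.01 -0.03] q6 42 w 0.0120
t10.30 xyz [586.2  56.8 118.7] seat 8.8 yaw -8.6 F [ 0.2 -0.5 -0.8] M [-0.03  0.03 -0.04] q6 57 w 0.0119
```

```bash

python3 -m crank '[[[0,0,0.04,0],[0,0,0.08,0],[0,0,0.08,0]]]' >/dev/null; python3 st.py
```

```text
t10.68 xyz [586.5  56.8 118. ] seat 8.1 yaw -8.6 F [-3.   0.1  8.3] M [0.1  1.3  0.01] q6 57 w 0.0116
```

```bash

python3 -m crank '[[[0,0,-0.01,-1],[0,0,-0.02,-2],[0,0,-0.03,-3],[0,0,-0.03,-3]]]' >/dev/null; python3 st.py
python3 -m crank '[[[0,0,-0.01,-1],[0,0,-0.02,-2],[0,0,-0.03,-3],[0,0,-0.03,-3]]]' >/dev/null; python3 st.py
```

```text
t11.18 xyz [587.   57.3 118.9] seat 9.0 yaw 6.5 F [-1.6  1.4  7.5] M [0.57 0.72 0.04] q6 72 w 0.0117
t11.68 xyz [587.1  57.4 119.7] seat 9.8 yaw 21.5 F [-2.7  2.8  6.8] M [0.73 0.76 0.02] q6 87 w 0.0118
```

```bash

python3 -m crank '[[[0,0,-0.01,-1],[0,0,-0.02,-2],[0,0,-0.03,-3],[0,0,-0.03,-3]]]' >/dev/null; python3 st.py
python3 -m crank '[[[0,0,-0.01,-1],[0,0,-0.01,-2],[0,0,-0.01,-2]]]' >/dev/null; python3 st.py
```

```text
t12.18 xyz [587.   56.9 119.8] seat 9.9 yaw 36.4 F [ 0.5 -0.7  4.1] M [-0.06 -0.31 -0.04] q6 102 w 0.0119
t12.55 xyz [585.8  57.  118.9] seat 9.0 yaw 46.3 F [-0.9  1.2 -1.6] M [ 0.41  0.08 -0.05] q6 112 w 0.0117
```

```bash

python3 -m crank '[[[0,0,0.04,0],[0,0,0.08,0],[0,0,0.08,0]]]' >/dev/null; python3 st.py
python3 -m crank '[[[0,0,0.03,0],[0,0,0.06,0],[0,0,0.06,0]]]' >/dev/null; python3 st.py
```

```text
t12.93 xyz [586.2  56.9 117.1] seat 7.2 yaw 46.5 F [ 0.8  1.9 -1.9] M [ 0.77 -0.02  0.  ] q6 112 w 0.0114
t13.30 xyz [586.3  56.9 115.8] seat 5.9 yaw 46.5 F [0.1 1.9 0.8] M [ 0.91 -0.01 -0.01] q6 112 w 0.0120
```

Below the ramp range, so it is dropping into a start. I'll continue down gently.

```bash

python3 -m crank '[[[0,0,0.03,0],[0,0,0.06,0],[0,0,0.06,0]]]' >/dev/null; python3 st.py
python3 -m crank '[[[0,0,0.02,0],[0,0,0.04,0],[0,0,0.04,0]]]' >/dev/null; python3 st.py
```

```text
t13.68 xyz [586.2  56.9 114.2] seat 4.3 yaw 46.5 F [-0.3  2.9  0.5] M [ 1.11 -0.03 -0.03] q6 112 w 0.0119
t14.05 xyz [586.3  56.8 113.8] seat 3.9 yaw 46.5 F [-0.8  3.3  4.7] M [ 1.17  0.67 -0.03] q6 112 w 0.0117
```

```bash

python3 -m crank '[[[0.012,-0.011,0.012,1],[0.012,-0.011,0.024,2],[0.012,-0.011,0.036,3],[0.012,-0.011,0.036,3]]]' >/dev/null; python3 st.py
python3 -m crank '[[[0,0,0.012,1],[0,0,0.024,2],[0,0,0.036,3],[0,0,0.036,3]]]' >/dev/null; python3 st.py
```

```text
t14.55 xyz [586.7  56.9 112.8] seat 2.9 yaw 31.6 F [0.9 0.4 4.2] M [ 0.11 -0.26 -0.04] q6 97 w 0.0114
t15.05 xyz [586.3  56.7 111.9] seat 2.0 yaw 16.6 F [ 0.1 -1.3  5.1] M [-0.3   0.19  0.01] q6 82 w 0.0121
```

```bash

python3 -m crank '[[[0,0,0.012,1],[0,0,0.024,2],[0,0,0.036,3],[0,0,0.036,3]]]' >/dev/null; python3 st.py
python3 -m crank '[[[0,0,0.012,1],[0,0,0.024,2],[0,0,0.024,2]]]' >/dev/null; python3 st.py
python3 -m crank '[[[0,0,0.012,1],[0,0,0.012,1]]]' >/dev/null; python3 st.py
```

```text
t15.55 xyz [586.2  56.7 110.9] seat 1.0 yaw 1.6 F [-0.5 -1.5  5.2] M [-0.28  0.28  0.04] q6 67 w 0.0115
t15.93 xyz [586.1  56.7 110.3] seat 0.4 yaw -8.4 F [-0.2 -1.3  5.4] M [-0.28  0.36 -0.02] q6 57 w 0.0117
t16.18 xyz [586.2  56.7 110. ] seat 0.1 yaw -13.4 F [-1.6 -0.8  5. ] M [-0.19  0.31  0.01] q6 52 w 0.0117
```

```bash

for i in 1 2 3; do python3 -m crank '[[[0,0,0.006,0.5],[0,0,0.012,1],[0,0,0.012,1]]]' >/dev/null; python3 st.py; done
```

```text
t16.55 xyz [586.5  56.8 110. ] seat 0.1 yaw -18.3 F [-0.3 -0.9  6.2] M [-0.24  0.25 -0.08] q6 47 w 0.0117
t16.93 xyz [586.7  56.9 110. ] seat 0.1 yaw -23.3 F [-0.3 -1.1  7.4] M [-0.19  0.36 -0.03] q6 42 w 0.0117
t17.30 xyz [586.9  56.9 110. ] seat 0.1 yaw -28.3 F [-0.7 -0.7  9.3] M [-0.22  0.42 -0.02] q6 37 w 0.0122
```

The height has stopped at 110.0 mm while the push force rises, so the flange is seated. I'll relax the push, release, retreat and check.

```bash

python3 -m crank '[[[0,0,-0.02,0],[0,0,-0.02,0]]]' >/dev/null
python3 -m crank '[[[0,0,0,0],[0,0,0,0],[0,0,0,0],[0,0,0,0]]]' 0.5 >/dev/null; python3 st.py
python3 -m crank '[[[0,0,-0.4,0],[0,0,-1,0],[0,0,-2,0],[-1,0,-3,0],[-2,0,-4,0],[-2.4,0,-4.5,0],[-2.4,0,-4.5,0],[-2.4,0,-4.5,0]]]' >/dev/null
python3 - <<'E'
from h import *
s=arm.get_state();p,d=arm.grab_frame("wrist");W=world("wrist",d,s)
cv2.imwrite("pics/w4.png",p[:,:,::-1])
for lo,hi in((.09,.1035),(.1035,.112),(.125,.14)):
    X=report(W,d,[.5864,.0566],lo,hi,.035)
    if len(X)>5:print(len(X),np.median(X[:,2]),circ(X[:,:2]),rect(X[:,:2]))
E
python3 st.py
```

```text
t18.05 xyz [586.   57.2 109. ] seat -0.9 yaw -28.5 F [-0.5 -0.3 -0.4] M [ 0.04 -0.05 -0.01] q6 37 w 0.0426
613 0.09985883457008182 (array([586.31030273,  56.56725693]), 28.37596893310547) ((586.4754638671875, 56.70153045654297), (56.008155822753906, 56.09367752075195), 61.386802673339844)
3369 0.10589675943925156 (array([586.4831543 ,  56.62121201]), 26.025981903076172) ((587.0282592773438, 56.501827239990234), (51.098487854003906, 50.56364822387695), 64.0891342163086)
1484 0.13170105694329629 (array([586.35333252,  56.5728569 ]), 23.311609268188477) ((586.452392578125, 56.862998962402344), (11.992999076843262, 46.089324951171875), 61.11051559448242)
t19.10 xyz [533.5  85.5 220.8] seat 110.9 yaw -28.5 F [-0.8  0.3 -0.1] M [-0.01  0.02 -0.02] q6 32 w 0.0440
```

View pics/w4.png

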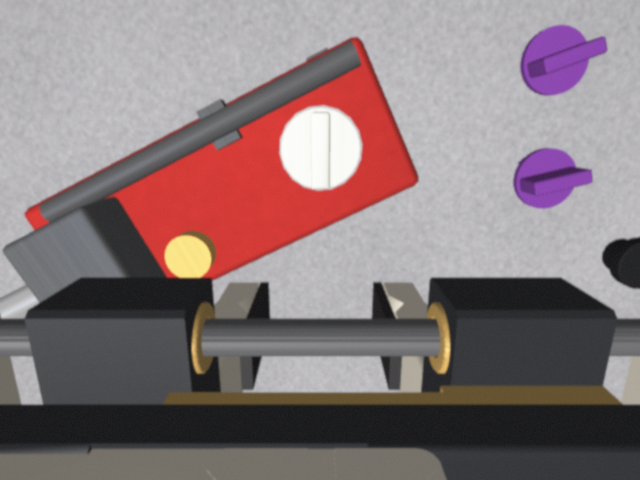

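The wrist view shows the plug centred in the neck at (320,148). The flange top measures 6.0 mm over the rim, which equals its thickness, so it is fully home. The gripper is clear.

```bash
python3 -c "
from station import arm
print(arm.job_done())"
```

```text
the job is handed in; nothing more can be done
None
```

The plug is screwed fully home on the neck rim (the flange sits flush by wrist-camera depth), the gripper is clear, and the job was handed in at about 19 s.

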